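# Shut the spice grinder's lid and give it a pulse

### The job

Using the fingertips, gently push the spice grinder's clear domed lid down until it is fully seated, and only then press the green pulse button all the way down, let it spring back up, and draw the arm away. Lift nothing, and leave the yellow and red buttons, the teak spice box, the blue ladle and the measuring spoon alone.

Things in the scene. Friction and masses are not known exactly. Their poses are not given: they have to be found in the camera images.
- grinder: squat white spice grinder, fixed. Origin: on the counter under the centre of its round housing (120 mm across, 85 mm high); z up, -x is its front. A level block 136 mm wide reaches forward to x = -115 mm, its black top 85 mm high; on it three buttons stand in a row along y, at x = -88, y = -42, 0, 42 mm, colour order varies. The domed lid covers the housing, on the z axis
- lid_top (a point): centre of the flat grey cap (34 mm across, 8 mm high) on top of the clear domed lid, the place to push; the lid is 104 mm across at its white rim. The cap's top is 135 mm above the counter when the lid is seated, and 6 to 11 mm higher at the start. z up
- lid (a joint): height of the lid above its seat, m: 0 = fully seated, grows as it rises (stands 0.006 to 0.011 at the start). It slides straight down, friction of about 3 N resists, and it stays where it is left; at 0 it meets a hard stop
- btn_green_top (a point): round green push button, 22 mm across, standing 9 mm proud of the grinder's black deck; this point is the centre of its top face and moves with it, z up. At rest 94 mm above the counter. Its place in the row of three varies
- btn_green (a joint): travel of the green (pulse) button, m: 0 = up at rest, 0.005 = fully down; a spring resists with 1 N at first and 5 N fully down and pushes it back up
- btn_yellow_top (a point): round yellow push button, 22 mm across, standing 9 mm proud of the grinder's black deck; this point is the centre of its top face and moves with it, z up. At rest 94 mm above the counter. Its place in the row of three varies. Leave alone
- btn_yellow (a joint): travel of the yellow button, m: 0 = up at rest, 0.005 = fully down; a spring resists with 1 N at first and 5 N fully down and pushes it back up
- btn_red_top (a point): round red push button, 22 mm across, standing 9 mm proud of the grinder's black deck; this point is the centre of its top face and moves with it, z up. At rest 94 mm above the counter. Its place in the row of three varies. Leave alone
- btn_red (a joint): travel of the red button, m: 0 = up at rest, 0.005 = fully down; a spring resists with 1 N at first and 5 N fully down and pushes it back up
- spice_box: loose open teak box, 104 x 142 mm and 55 mm high, with six round steel spice tins in it; origin under its centre, z up. Leave alone
- ladle: loose speckled blue enamel ladle lying on the counter; origin under the centre of its bowl (76 mm across, 36 mm high), the handle runs 230 mm along +x, at most 39 mm high. Leave alone
- spoon: loose steel measuring spoon lying on the counter; origin under the centre of its bowl (36 mm across, 12 mm high), the handle runs 103 mm along +x. Leave alone
Mind the look-alikes: they are no part of the job. There is more than one size of the grinder; the one meant has the size given above.

How it is judged:
By the outcome, as a careful person would: the job done as asked, in the order asked, and still so for the second after the job is handed in, with the robot touching nothing.
It also fails if it takes over 35 s, if anything falls off the work surface, if the arm or the gripper's body presses on something with over 40 N, if the wrist force passes 120 N, or if a joint passes its speed limit or range.

### The arm

A 6-joint arm with a two-finger parallel gripper is mounted at the origin on the work surface. World frame = base frame: x ahead of the robot, y to its left, z up, the work surface at z = 0. Lengths are in m, angles in rad, forces in N, time in s.
With the tool pointing down it reaches from about 0.375 to 0.975 m from the base axis. Payload 3.8 kg.
Tool frame: the origin (TCP) lies midway between the tips of the shut fingers; the grasp point (between the pads) lies 19 mm behind it; z points along the fingers, y is the line along which they close (so a half turn about z gives the same grasp; the last joint's range is limited). The gripper opens to 85 mm and grips with 20 to 120 N. Pads are 22 mm wide; open, the fingers measure 114 mm over their backs; the gripper's body (76 mm by 85 mm) begins 54 mm behind the grasp point. The pads swing forward as they close: fully open they stand 13 mm farther back than shut.
Start: joints at [1.304, 0.264, 1.604, -0, 1.274, -0.037], TCP at [0.154, 0.657, 0.208] pointing down, gripper open.
Joint ranges: [-2.63, 2.63], [-0.94, 2.18], [0.31, 2.57], [-1.31, 4.45], [0, 2.66], [-2.55, 2.55]. Speed limits (rad/s): [2.57, 2.57, 3.14, 3.14, 3.14, 3.14].

### API

Orientations are given as a rotation vector (axis times angle).
In Python, from workcell import * gives the robot as it stands. The module is installed in compiled form; this text tells all that it offers.
- The arm moves only by the tool apply_moves, never from a script. Its arguments are lists of equal length, an entry for each row: "fingers": the opening, from 0 (shut) to 1 (fully open); "travel": the shift along the tool's x, y, z normalised to -1 to 1, where 1 is 0.05 m, a list of three; "rotation": the turn, a rotation vector about the tool's x, y, z normalised to -1 to 1, where 1 is 6 degrees, a list of three. In form: {"fingers": [fingers, ...], "travel": [[dx, dy, dz], ...], "rotation": [[ax, ay, az], ...]}. A call has 1 to 12 rows; each row shifts and turns the commanded pose from where the row before left it, along the tool's axes as they then stand; what a row does not reach is not made up. A row lasts 1/10 s, in which the tool goes at most 50 mm and 8.59 degrees, less where a joint would pass 70% of its speed; a pose out of reach is approached as far as the arm can. A call with a number of a shift or a turn outside -1 to 1 is refused whole. A call with a gripper value outside its range is refused whole. The fingers move at their own pace and stop on an object; "newtons" is the grip in N (left out, the last holds). Time passes only in rows, so rows that do not move let the fingers close. It gives the time, the measured TCP pose, the force, the opening and the grip force at its end, in the units of the state.
- read_state(): the state, without advancing time (a new reading comes with each control period).
- read_camera(name): name is "scene" or "top" or "wrist"; returns a dict with "image" (400x640x3 uint8, red, green, blue), "fx", "fy", "cx", "cy" (pixels), "extrinsics" (4x4, takes a point from world to camera coordinates). Camera axes: x right, y down, z forward; pixel columns grow to the right and rows downward; lengths in m; the calibration is good to about 2 mm. A picture is of the moment at which its call begins. There is no depth.
- finish_job(): hands the job in; it is judged then, once.
Trained networks look in the newest picture that a camera, given by its name, has taken for a name from the list of things; names that differ only in an ending like _2 or _b are one class to them, and where a whole thing is asked for, a point or a joint stands for the part that bears it (a point fixed in the world has none). Each returns a list of dicts, best first, with "p" (0 to 1); they miss things now and then, are a little off and sometimes report something else, mostly with a low value. They report only what shows in the picture. A call takes as long as a camera call. They do not tell look-alikes from the thing itself.
- regions_of(camera, name): "mask" (400x640 bool, what is visible of it) and "bbox" ([left, top, width, height] in pixels, round what is visible of it).
- tip_of(camera, name): "location" ([column, row] in pixels: a listed point, or the origin of a listed thing).
The state is a dict: "time": time; "q": joint angles; "joint_vel": joint speeds; "joint_torque": joint torques, N m; "tool_pos": TCP position; "tcp_rot": TCP orientation; "wrist_force": force on the tool from outside, world axes, zero at the start; "torque": the same for the moment, N m; "width": opening from 0.0 (shut) to 1.0 (fully open); "grip_force": force on a finger pad.
Only numpy, scipy, OpenCV 4.12 (cv2) and the standard library are available. Lean on these libraries where they do the work, as an engineer would, in place of code of your own. Each camera call takes 0.05 s, during which the arm holds its last target. There are 200 camera calls.

## Working session

There is one attempt and no reset: what is moved stays moved. The work goes in short steps, Python scripts to look and compute and a tool call to move; the robot and the scene stay as the last step left them, time stands still between calls to the robot, and variables do not carry over. Pictures are saved under pics/ and viewed, at most 10 in all, crops included, and the job is handed in when it is done.

Besides the shell and the picture viewer there is one more tool, called as a command line: name --argument value ..., lists and objects as JSON in quotes. apply_moves: Moves the arm, as the interface text tells. Scaled input: -1 to 1 covers 0.05 m each way for a shift and 6 degrees each way for a turn. Its arguments: {"type":"object","properties":{"fingers":{"type":"array","items":{"type":"number"}},"travel":{"type":"array","items":{"type":"array","items":{"type":"number"}}},"rotation":{"type":"array","items":{"type":"array","items":{"type":"number"}}},"newtons":{"type":"number"}},"required":["fingers","travel","rotation"]}

```bash
mkdir -p pics; cat > h.py <<'E'
from workcell import *
import numpy as np, cv2
def shot(cam,fn=None):
    c=read_camera(cam)
    if fn: cv2.imwrite('pics/'+fn,cv2.cvtColor(c['image'],cv2.COLOR_RGB2BGR))
    return c
def at_z(c,px,z):
    E=c['extrinsics'];R=E[:3,:3];t=E[:3,3];o=-R.T@t
    d=R.T@np.array([(px[0]-c['cx'])/c['fx'],(px[1]-c['cy'])/c['fy'],1])
    return o+d*(z-o[2])/d[2]
def proj(c,p):
    q=c['extrinsics']@np.append(p,1);return [c['fx']*q[0]/q[2]+c['cx'],c['fy']*q[1]/q[2]+c['cy']]
E
python3 - <<'E'
from h import *
s=read_state();print(s['time'],s['tool_pos'],s['tcp_rot'],s['wrist_force'])
Z={'lid_top':.143,'btn_green_top':.094,'btn_yellow_top':.094,'btn_red_top':.094,'grinder':0,'spice_box':0}
for cam in ['top','scene']:
    c=shot(cam,cam+'1.png')
    for n,z in Z.items():
        for d in tip_of(cam,n)[:3]: print(cam,n,round(d['p'],2),np.round(d['location'],1),np.round(at_z(c,d['location'],z),4))
E
```

```text
0.0 [0.15355999 0.65651399 0.20653862] [-0.36010299 -3.12055045  0.00346064] [0.83444626 0.40040717 0.2400081 ]
top lid_top 0.71 [443.3 195.6] [ 0.5849 -0.3861  0.143 ]
top lid_top 0.67 [353.4 182.4] [ 0.6189 -0.1815  0.143 ]
top btn_green_top 0.51 [336.3 218.9] [ 0.5384 -0.1442  0.094 ]
top btn_yellow_top 0.38 [324.2 213.6] [ 0.5516 -0.1157  0.094 ]
top btn_yellow_top 0.2 [338.7 216.8] [ 0.5433 -0.1501  0.094 ]
top btn_red_top 0.4 [352.9 226.1] [ 0.5205 -0.1834  0.094 ]
top grinder 0.85 [429.6 200. ] [ 0.5868 -0.4001  0.    ]
top grinder 0.6 [343.1 188.9] [ 0.6206 -0.1713  0.    ]
top spice_box 0.74 [216.4 190.8] [0.6216 0.1615 0.    ]
scene lid_top 0.66 [275.5 204.6] [ 0.6289 -0.1772  0.143 ]
scene lid_top 0.66 [152.5 214.8] [ 0.6199 -0.3906  0.143 ]
scene btn_green_top 0.6 [287.6 176.7] [ 0.5392 -0.147   0.094 ]
scene btn_green_top 0.47 [277.5 204.6] [ 0.5997 -0.1732  0.094 ]
scene btn_yellow_top 0.53 [312.6 182.4] [ 0.5592 -0.1006  0.094 ]
scene btn_red_top 0.6 [267.1 170.9] [ 0.52   -0.1853  0.094 ]
scene grinder 0.84 [165.2 237.5] [ 0.5884 -0.4045  0.    ]
scene grinder 0.59 [276.7 240.1] [ 0.6257 -0.1826  0.    ]
scene spice_box 0.61 [438.9 223.3] [0.6339 0.1534 0.    ]
```

View pics/top1.png

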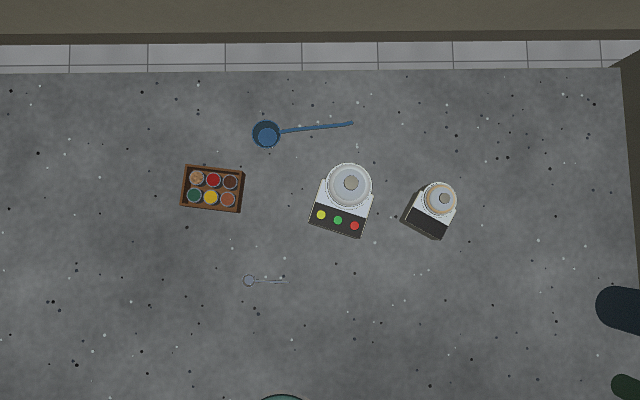

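View pics/scene1.png

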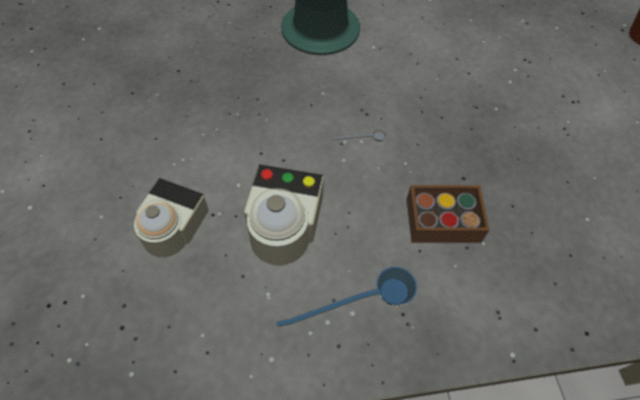

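The top view shows the full-size grinder in the middle, with its cap at (351,183) and yellow, green and red buttons at (320,214), (338,220) and (354,226). The smaller orange-rimmed look-alike at (440,205) has no buttons. The scene view agrees: cap at (276,204), green button at (288,177). I'll refine these with colour centroids.

```bash
python3 - <<'E'
from h import *
from scipy.spatial.transform import Rotation as R
for cam,g in [('top',{'y':(320,214),'g':(338,220),'r':(354,226),'cap':(351,183)}),('scene',{'y':(309,182),'g':(288,177),'r':(267,174),'cap':(276,203)})]:
    c=shot(cam); im=c['image']; hsv=cv2.cvtColor(im,cv2.COLOR_RGB2HSV)
    yy,xx=np.mgrid[:400,:640]; P={}
    for n,(u,v) in g.items():
        near=np.hypot(xx-u,yy-v)<(11 if n=='cap' else 8)
        if n=='cap':
            ref=im[v-1:v+2,u-1:u+2].reshape(-1,3).mean(0)
            m=near&(np.abs(im.astype(int)-ref).max(2)<14)
        else: m=near&(hsv[...,1]>120)&(hsv[...,2]>70)
        px=(xx[m].mean(),yy[m].mean()); P[n]=at_z(c,px,.1425 if n=='cap' else .094)
        print(cam,n,m.sum(),np.round(px,1),np.round(P[n],4))
    d=P['r']-P['y'];print('row',np.linalg.norm(d),'yaw',np.degrees(np.arctan2(d[0],-d[1])), 'g-cap',P['g']-P['cap'])
    ax=np.array([d[1],-d[0]])/np.hypot(*d[:2]); ax=ax*np.sign(ax[0]); print('axis',ax,'cap from green',P['g'][:2]+.088*ax)
s=read_state();print(s['tool_pos'],np.round(R.from_rotvec(s['tcp_rot']).as_matrix(),3),s['time'])
E
```

```text
top y 69 [320.6 214.2] [ 0.5503 -0.1071  0.094 ]
top g 61 [337.3 219.8] [ 0.5364 -0.1466  0.094 ]
top r 67 [354.1 225.1] [ 0.5229 -0.1863  0.094 ]
top cap 144 [351.  182.1] [ 0.6196 -0.1761  0.1425]
row 0.0838102113905615 yaw -19.10544493812222 g-cap [-0.08328625  0.02948172 -0.0485    ]
axis [ 0.94491781 -0.3273077 ] cap from green [ 0.61950775 -0.17544186]
scene y 118 [308.2 181.1] [ 0.5551 -0.1086  0.094 ]
scene g 84 [287.2 177.2] [ 0.5402 -0.1478  0.094 ]
scene r 111 [266.5 173.8] [ 0.5268 -0.1871  0.094 ]
scene cap 205 [275.4 202.7] [ 0.6247 -0.1769  0.1425]
row 0.08346671850699637 yaw -19.80754778957698 g-cap [-0.08456038  0.02902826 -0.0485    ]
axis [ 0.94083614 -0.33886186] cap from green [ 0.62296946 -0.17764748]
[0.15375327 0.65725168 0.20791248] [[-0.974  0.228  0.   ]
 [ 0.228  0.974  0.   ]
 [-0.     0.    -1.   ]] 0.8
```

apply_moves --fingers '[0, 0, 0, 0, 0, 0, 0, 0, 0, 0, 0, 0]' --travel '[[-0.3, -0.3, 0], [-0.54, -0.59, 0], [-0.54, -0.59, 0], [-0.54, -0.59, 0], [-0.54, -0.59, 0], [-0.54, -0.59, 0], [-0.54, -0.59, 0], [-0.54, -0.59, 0], [-0.54, -0.59, 0], [-0.54, -0.59, 0], [-0.54, -0.59, 0], [-0.54, -0.59, 0]]' --rotation '[[0, 0, 0], [0, 0, 0], [0, 0, 0], [0, 0, 0], [0, 0, 0], [0, 0, 0], [0, 0, 0], [0, 0, 0], [0, 0, 0], [0, 0, 0], [0, 0, 0], [0, 0, 0]]'

```text
time: 2.0
tool_pos: [0.3808, 0.2542, 0.2083]
tcp_rot: [0.36, 3.12, 0.001]
wrist_force: [0.6, -0.2, 0.1]
width: -0.0
grip_force: 0.0
```

apply_moves --fingers '[0, 0, 0, 0, 0, 0, 0, 0, 0, 0]' --travel '[[-0.54, -0.59, 0], [-0.54, -0.59, 0], [-0.54, -0.59, 0], [-0.54, -0.59, 0], [-0.54, -0.59, 0], [-0.54, -0.59, 0], [-0.54, -0.59, 0], [-0.54, -0.59, 0], [-0.3, -0.3, 0], [0, 0, 0]]' --rotation '[[0, 0, 0], [0, 0, 0], [0, 0, 0], [0, 0, 0], [0, 0, 0], [0, 0, 0], [0, 0, 0], [0, 0, 0], [0, 0, 0], [0, 0, 0]]'

```text
time: 3.0
tool_pos: [0.5492, -0.044, 0.208]
tcp_rot: [0.365, 3.119, -0.001]
wrist_force: [0.0, 0.8, 1.0]
width: -0.002
grip_force: 0.0
```

```bash
python3 - <<'E'
from h import *
from scipy.spatial.transform import Rotation as R
c=shot('wrist','wrist1.png')
for n,z in {'lid_top':.1425,'btn_green_top':.094,'btn_yellow_top':.094,'btn_red_top':.094}.items():
    for d in tip_of('wrist',n)[:2]: print(n,round(d['p'],2),np.round(d['location'],1),np.round(at_z(c,d['location'],z),4))
s=read_state();M=R.from_rotvec(s['tcp_rot']).as_matrix();print(s['time'],s['tool_pos'],np.round(M,3),s['wrist_force'],s['width'])
print('cap delta tool',M.T@(np.array([.621,-.1765,.155])-s['tool_pos'])/.05)
E
```

```text
lid_top 0.76 [194. 313.] [ 0.6186 -0.1742  0.1425]
btn_green_top 0.62 [207.4 205.6] [ 0.5398 -0.1511  0.094 ]
btn_yellow_top 0.56 [252.9 208.2] [ 0.552  -0.1106  0.094 ]
btn_red_top 0.82 [161.8 199.8] [ 0.5246 -0.1904  0.094 ]
3.25 [ 0.54740838 -0.04040242  0.20789093] [[-0.974  0.227 -0.   ]
 [ 0.227  0.974  0.   ]
 [ 0.     0.    -1.   ]] [-0.5736751   0.10539488 -0.0675356 ] -0.0010004119018992383
cap delta tool [-2.0509379  -2.31770252  1.05650358]
```

View pics/wrist1.png

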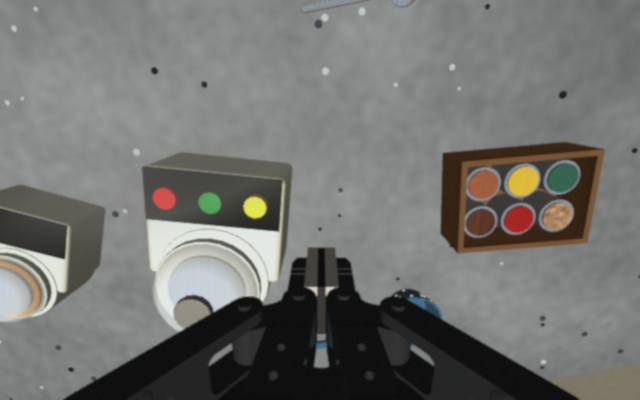

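The wrist view shows red at (164,198), green at (210,203), yellow at (255,208) and the cap at (193,308). These match the earlier positions, so I'll move above the cap and then down to about 14 mm above it.

apply_moves --fingers '[0, 0, 0, 0, 0, 0, 0, 0, 0, 0]' --travel '[[-0.4, -0.5, 0], [-0.6, -0.7, 0], [-0.6, -0.7, 0], [-0.43, -0.42, 0], [0, 0, 0], [0, 0, 0.4], [0, 0, 0.4], [0, 0, 0.16], [0, 0, 0], [0, 0, 0]]' --rotation '[[0, 0, 0], [0, 0, 0], [0, 0, 0], [0, 0, 0], [0, 0, 0], [0, 0, 0], [0, 0, 0], [0, 0, 0], [0, 0, 0], [0, 0, 0]]'

```text
time: 4.25
tool_pos: [0.6205, -0.1767, 0.1606]
tcp_rot: [0.358, 3.12, -0.0]
wrist_force: [0.4, -1.5, 1.2]
width: 0.002
grip_force: 0.0
```

```bash
python3 - <<'E'
from h import *
c=shot('scene');i=c['image'][140:290,200:400];cv2.imwrite('pics/s2.png',cv2.resize(i[...,::-1],None,fx=4,fy=4,interpolation=cv2.INTER_CUBIC))
s=read_state();print(s['time'],s['tool_pos'],s['wrist_force'])
E
```

```text
4.3 [ 0.62100964 -0.17700622  0.16122728] [ 0.36127321 -1.1396069   0.65041736]
```

View pics/s2.png

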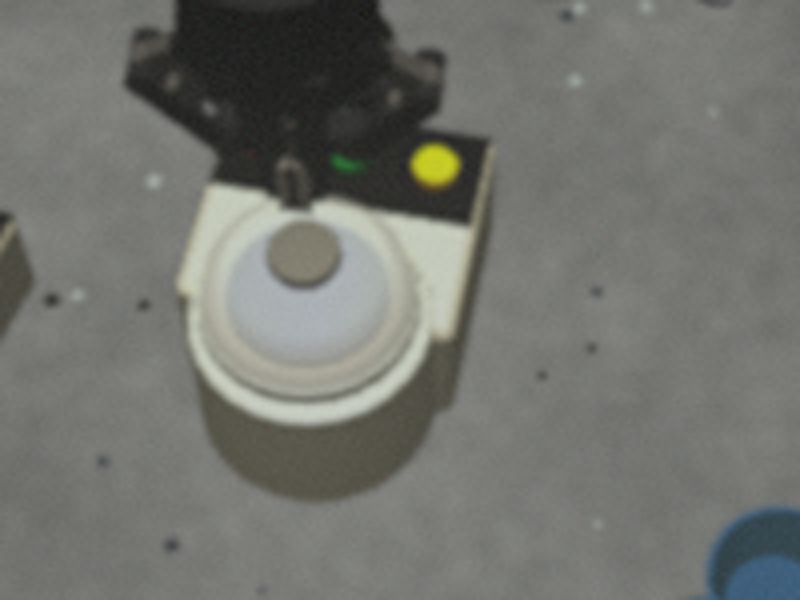

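```bash
python3 - <<'E'
from h import *
c=shot('scene')
for p in [(.621,-.177,.1612),(.621,-.177,.1425),(.631,-.177,.1612),(.61,-.177,.1612)]: print(p,proj(c,np.array(p)))
E=c['extrinsics'];print(-E[:3,:3].T@E[:3,3])
E
```

```text
(0.621, -0.177, 0.1612) [np.float64(274.52243819824565), np.float64(195.3637526671706)]
(0.621, -0.177, 0.1425) [np.float64(275.14558613054106), np.float64(200.96324137248635)]
(0.631, -0.177, 0.1612) [np.float64(275.11320266608465), np.float64(200.20975939455096)]
(0.61, -0.177, 0.1612) [np.float64(273.88088793718475), np.float64(190.10115301823467)]
[ 1.0763045  -0.18101848  0.88096099]
```

```bash
python3 - <<'E'
from h import *
s=read_state();t=np.array(s['tool_pos'])
c=shot('scene');a=cv2.resize(c['image'][165:225,245:305],(400,400),interpolation=cv2.INTER_CUBIC)
w=shot('wrist');print('tcp in wrist',proj(w,t),'tcp in scene',proj(c,t),t)
u,v=map(int,proj(w,t));v0=min(max(v-100,0),200)
b=cv2.resize(w['image'][v0:v0+200,u-100:u+100],(400,400));print(u-100,v0)
for d in tip_of('wrist','lid_top')[:2]: print(d['p'],d['location'],at_z(w,d['location'],.1425))
cv2.imwrite('pics/s3.png',np.hstack([a,b])[...,::-1])
E
```

```text
tcp in wrist [np.float64(321.8612250598075), np.float64(244.4949979370963)] tcp in scene [np.float64(274.3859246970517), np.float64(195.4097204096811)] [ 0.62123396 -0.17724632  0.16147306]
221 144
0.66 [21.3, 229.8] [ 0.57707137 -0.36240617  0.1425    ]
```

View pics/s3.png

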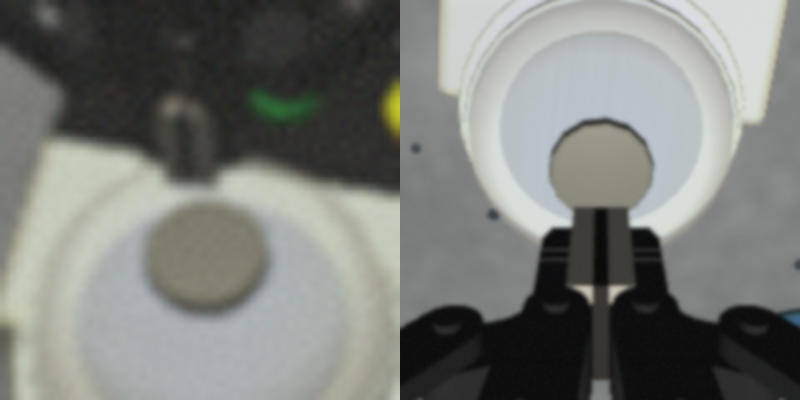

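Both views show the tip centred sideways on the cap. The scene view has the tip edge at (273.5,192) and the cap at (276,203), and the wrist view has the tip just over the cap's edge. Any remaining doubt is about height, so I'll creep down while watching the force.

apply_moves --fingers '[0, 0, 0, 0, 0, 0, 0, 0, 0]' --travel '[[0, 0, 0.04], [0, 0, 0.04], [0, 0, 0.04], [0, 0, 0.04], [0, 0, 0.04], [0, 0, 0.04], [0, 0, 0.04], [0, 0, 0], [0, 0, 0]]' --rotation '[[0, 0, 0], [0, 0, 0], [0, 0, 0], [0, 0, 0], [0, 0, 0], [0, 0, 0], [0, 0, 0], [0, 0, 0], [0, 0, 0]]'

```text
time: 5.4
tool_pos: [0.6204, -0.1775, 0.1458]
tcp_rot: [-0.36, -3.121, -0.0]
wrist_force: [-0.0, -0.1, -0.4]
width: -0.002
grip_force: 0.0
```

```bash
python3 - <<'E'
from h import *
s=read_state();t=np.array(s['tool_pos'])
c=shot('scene');a=cv2.resize(c['image'][165:225,245:305],(400,400),interpolation=cv2.INTER_CUBIC)
w=shot('wrist');print(t,s['wrist_force'],s['time'],'wrist tcp',proj(w,t),'scene',proj(c,t))
b=cv2.resize(w['image'][144:344,221:421],(400,400))
cv2.imwrite('pics/s4.png',np.hstack([a,b])[...,::-1])
E=w['extrinsics'];print('wrist cam',-E[:3,:3].T@E[:3,3],w['fx'])
print('solve grid')
for z in (t[2],t[2]+.01):
  for k in (-.011,0,.011): print(z,k,proj(c,t*[1,1,0]+[k,-k*.23,z]),proj(w,t*[1,1,0]+[k,-k*.23,z]))
E
```

```text
[ 0.6203726  -0.17749145  0.14581977] [-0.01584956 -0.11432553 -0.40726744] 5.4 wrist tcp [np.float64(321.5667231321683), np.float64(244.4008795193603)] scene [np.float64(274.72339753730546), np.float64(199.71778212933006)]
wrist cam [ 0.54134485 -0.15938198  0.31255972] 317.8432721999623
solve grid
0.14581977130615376 -0.011 [np.float64(275.505774526453), np.float64(194.34144933526548)] [np.float64(321.51036617865867), np.float64(226.32640223601933)]
0.14581977130615376 0 [np.float64(274.72339753730546), np.float64(199.71778212933006)] [np.float64(321.5667231321683), np.float64(244.4008795193603)]
0.14581977130615376 0.011 [np.float64(273.930178103375), np.float64(205.16862196061902)] [np.float64(321.62096650017696), np.float64(261.7974998437109)]
0.15581977130615376 -0.011 [np.float64(275.18028691366), np.float64(191.31915027278663)] [np.float64(321.54014135003683), np.float64(233.53979476805256)]
0.15581977130615376 0 [np.float64(274.3878538910928), np.float64(196.72803591895402)] [np.float64(321.59897333263723), np.float64(252.4551247453516)]
0.15581977130615376 0.011 [np.float64(273.58432889965854), np.float64(202.21263167497818)] [np.float64(321.65548089433634), np.float64(270.6231199157761)]
```

View pics/s4.png

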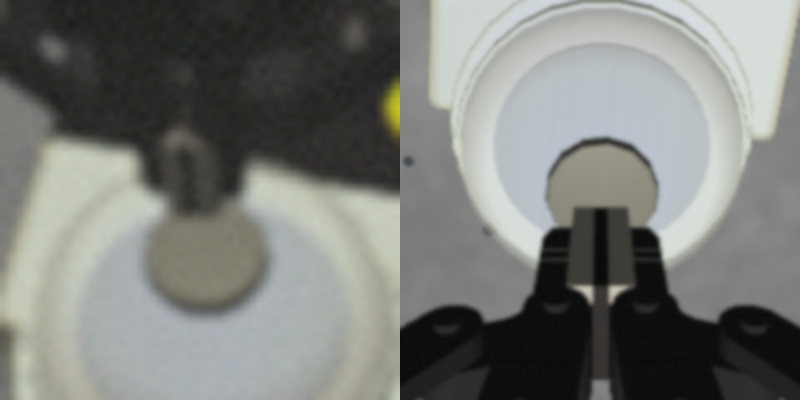

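apply_moves --fingers '[0, 0, 0, 0]' --travel '[[0, 0, 0.02], [0, 0, 0.02], [0, 0, 0.02], [0, 0, 0]]' --rotation '[[0, 0, 0], [0, 0, 0], [0, 0, 0], [0, 0, 0]]'

```text
time: 5.9
tool_pos: [0.6202, -0.1774, 0.1426]
tcp_rot: [-0.36, -3.12, -0.0]
wrist_force: [-1.0, -0.1, 0.2]
width: 0.002
grip_force: 0.0
```

apply_moves --fingers '[0, 0, 0, 0]' --travel '[[0, 0, 0.02], [0, 0, 0.02], [0, 0, 0.02], [0, 0, 0]]' --rotation '[[0, 0, 0], [0, 0, 0], [0, 0, 0], [0, 0, 0]]'

```text
time: 6.3
tool_pos: [0.6202, -0.1774, 0.1396]
tcp_rot: [-0.36, -3.12, -0.0]
wrist_force: [0.2, 0.7, -0.5]
width: 0.0
grip_force: 0.0
```

apply_moves --fingers '[0, 0, 0]' --travel '[[0, 0, 0.02], [0, 0, 0.02], [0, 0, 0.02]]' --rotation '[[0, 0, 0], [0, 0, 0], [0, 0, 0]]'

```text
time: 6.6
tool_pos: [0.6204, -0.1775, 0.1368]
tcp_rot: [0.36, 3.121, -0.0]
wrist_force: [-0.6, -0.1, -0.5]
width: 0.001
grip_force: 0.0
```

```bash
python3 - <<'E'
from h import *
s=read_state();t=np.array(s['tool_pos'])
c=shot('scene');a=cv2.resize(c['image'][165:225,245:305],(400,400),interpolation=cv2.INTER_CUBIC)
w=shot('wrist');print(t,s['wrist_force'],s['time'])
b=cv2.resize(w['image'][144:344,221:421],(400,400))
cv2.imwrite('pics/s5.png',np.hstack([a,b])[...,::-1])
E
```

```text
[ 0.62039151 -0.17749135  0.13680804] [-0.59497262 -0.11110377 -0.52396792] 6.6
```

View pics/s5.png

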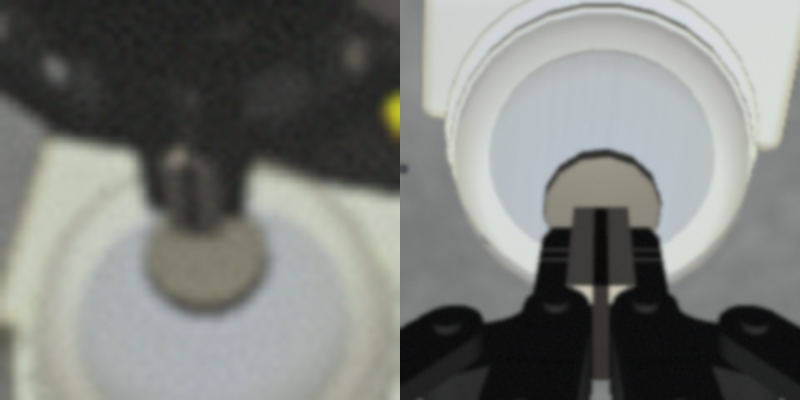

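The cap hasn't moved: in the left view it is still centred at (205,255), and the tip edge at row 230 is still above it. The real tips therefore sit higher than the reported TCP, so I'll keep creeping down until I feel contact.

apply_moves --fingers '[0, 0, 0, 0]' --travel '[[0, 0, 0.02], [0, 0, 0.02], [0, 0, 0.02], [0, 0, 0.02]]' --rotation '[[0, 0, 0], [0, 0, 0], [0, 0, 0], [0, 0, 0]]'

```text
time: 7.1
tool_pos: [0.6204, -0.1775, 0.1328]
tcp_rot: [-0.36, -3.121, -0.0]
wrist_force: [0.2, 0.5, 0.5]
width: -0.003
grip_force: 0.0
```

apply_moves --fingers '[0, 0, 0]' --travel '[[0, 0, 0.02], [0, 0, 0.02], [0, 0, 0.02]]' --rotation '[[0, 0, 0], [0, 0, 0], [0, 0, 0]]'

```text
time: 7.4
tool_pos: [0.6204, -0.1774, 0.1298]
tcp_rot: [0.36, 3.121, 0.0]
wrist_force: [-0.5, 0.0, -0.9]
width: -0.003
grip_force: 0.0
```

apply_moves --fingers '[0, 0, 0]' --travel '[[0, 0, 0.02], [0, 0, 0.02], [0, 0, 0.02]]' --rotation '[[0, 0, 0], [0, 0, 0], [0, 0, 0]]'

```text
time: 7.7
tool_pos: [0.6204, -0.1775, 0.1268]
tcp_rot: [0.36, 3.121, -0.0]
wrist_force: [-0.1, -0.5, 0.0]
width: -0.004
grip_force: 0.0
```

```bash
python3 - <<'E'
from h import *
s=read_state();t=np.array(s['tool_pos'])
c=shot('scene');a=cv2.resize(c['image'][165:225,245:305],(400,400),interpolation=cv2.INTER_CUBIC)
w=shot('wrist');print(t,s['wrist_force'],s['time'])
b=cv2.resize(w['image'][144:344,221:421],(400,400))
cv2.imwrite('pics/s6.png',np.hstack([a,b])[...,::-1])
E
```

```text
[ 0.62040221 -0.177491    0.12678854] [-0.05657582 -0.45872027  0.03058282] 7.7
```

View pics/s6.png

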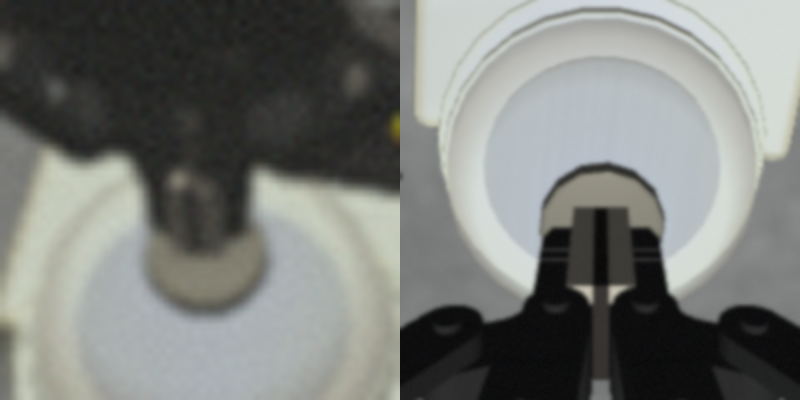

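The cap is unmoved again; the tip edge at row 252 (left view) is just above its centre. There's still a gap, so I'll continue in small steps.

apply_moves --fingers '[0, 0, 0]' --travel '[[0, 0, 0.02], [0, 0, 0.02], [0, 0, 0.02]]' --rotation '[[0, 0, 0], [0, 0, 0], [0, 0, 0]]'

```text
time: 8.1
tool_pos: [0.6204, -0.1775, 0.1238]
tcp_rot: [-0.36, -3.121, 0.0]
wrist_force: [-0.3, -0.4, 0.3]
width: 0.001
grip_force: 0.0
```

apply_moves --fingers '[0, 0, 0]' --travel '[[0, 0, 0.02], [0, 0, 0.02], [0, 0, 0.02]]' --rotation '[[0, 0, 0], [0, 0, 0], [0, 0, 0]]'

```text
time: 8.4
tool_pos: [0.6204, -0.1775, 0.1208]
tcp_rot: [0.36, 3.121, -0.0]
wrist_force: [-0.3, -0.5, -0.5]
width: 0.002
grip_force: 0.0
```

```bash
cat >> h.py <<'E'
def lidshift():
    ref=cv2.cvtColor(cv2.imread('pics/scene1.png'),cv2.COLOR_BGR2GRAY).astype(np.float32)
    im=sum(cv2.cvtColor(read_camera('scene')['image'],cv2.COLOR_RGB2GRAY).astype(np.float32) for _ in range(2))/2
    out=[]
    for (a,b,x,y) in [(206,232,255,300)]:   # dome + rim front
        T=ref[a:b,x:y]; best=[]
        for d in np.arange(-1,5.01,.1):
            S=cv2.warpAffine(im,np.float32([[1,0,0],[0,1,-d]]),(640,400),flags=cv2.INTER_LINEAR)[a:b,x:y]
            best.append((np.mean((S-T)**2),d))
        out.append(min(best))
    return out
E
python3 - <<'E'
from h import *
print(lidshift(),read_state()['wrist_force'],read_state()['time'])
E
```

```text
[(np.float32(97.59954), np.float64(-0.1000000000000002))] [-0.59411591  0.30490279  0.05610137] 8.5
```

apply_moves --fingers '[0, 0, 0]' --travel '[[0, 0, 0.02], [0, 0, 0.02], [0, 0, 0.02]]' --rotation '[[0, 0, 0], [0, 0, 0], [0, 0, 0]]'

```text
time: 8.8
tool_pos: [0.6205, -0.1775, 0.1181]
tcp_rot: [0.36, 3.121, -0.0]
wrist_force: [-1.5, -0.3, 3.1]
width: 0.0
grip_force: 1.2
```

Contact: 3.1 N at TCP z ≈ 0.118. I'll now push down gently to the stop.

apply_moves --fingers '[0, 0, 0, 0]' --travel '[[0, 0, 0.02], [0, 0, 0.02], [0, 0, 0.02], [0, 0, 0.02]]' --rotation '[[0, 0, 0], [0, 0, 0], [0, 0, 0], [0, 0, 0]]'

```text
time: 9.2
tool_pos: [0.6205, -0.1775, 0.114]
tcp_rot: [0.36, 3.121, -0.0]
wrist_force: [0.0, 0.9, 2.9]
width: 0.0
grip_force: 1.2
```

apply_moves --fingers '[0]' --travel '[[0, 0, 0.02]]' --rotation '[[0, 0, 0]]'

```text
time: 9.3
tool_pos: [0.6204, -0.1775, 0.1129]
tcp_rot: [0.36, 3.121, -0.0]
wrist_force: [-0.6, -0.1, 2.5]
width: 0.001
grip_force: 1.2
```

apply_moves --fingers '[0]' --travel '[[0, 0, 0.02]]' --rotation '[[0, 0, 0]]'

```text
time: 9.4
tool_pos: [0.6205, -0.1775, 0.1119]
tcp_rot: [0.36, 3.121, -0.0]
wrist_force: [-1.3, 0.5, 2.8]
width: 0.001
grip_force: 1.2
```

apply_moves --fingers '[0]' --travel '[[0, 0, 0.02]]' --rotation '[[0, 0, 0]]'

```text
time: 9.5
tool_pos: [0.6205, -0.1775, 0.1116]
tcp_rot: [0.36, 3.121, -0.0]
wrist_force: [-4.0, 1.3, 9.8]
width: 0.001
grip_force: 5.0
```

apply_moves --fingers '[0]' --travel '[[0, 0, 0.02]]' --rotation '[[0, 0, 0]]'

```text
time: 9.6
tool_pos: [0.6206, -0.1775, 0.1116]
tcp_rot: [0.36, 3.121, -0.0]
wrist_force: [-5.0, 2.8, 13.6]
width: -0.001
grip_force: 6.9
```

apply_moves --fingers '[0]' --travel '[[0, 0, 0.01]]' --rotation '[[0, 0, 0]]'

```text
time: 9.7
tool_pos: [0.6206, -0.1775, 0.1116]
tcp_rot: [0.36, 3.12, -0.0]
wrist_force: [-5.3, 2.0, 14.9]
width: 0.004
grip_force: 6.9
```

The lid reached its hard stop at TCP z = 0.1116, which corresponds to the 135 mm cap height, so the tips sit 23 mm above the TCP. Next I lift, move over the green button, and check both the lid and the position.

apply_moves --fingers '[0, 0, 0, 0, 0, 0, 0, 0, 0]' --travel '[[0, 0, -0.1], [0, 0, -0.4], [0, 0, -0.4], [0, 0, 0], [0.4, 0.05, 0], [0.6, 0.07, 0], [0.5, 0.06, 0], [0.22, 0.03, 0], [0, 0, 0]]' --rotation '[[0, 0, 0], [0, 0, 0], [0, 0, 0], [0, 0, 0], [0, 0, 0], [0, 0, 0], [0, 0, 0], [0, 0, 0], [0, 0, 0]]'

```text
time: 10.6
tool_pos: [0.5377, -0.1472, 0.1534]
tcp_rot: [-0.36, -3.12, -0.0]
wrist_force: [-0.1, -0.4, 0.7]
width: 0.002
grip_force: 0.0
```

```bash
python3 - <<'E'
from h import *
print(lidshift())
c=shot('scene');a=c['image'][140:240,230:330]
w=shot('wrist');b=w['image'][100:300,221:421]
cv2.imwrite('pics/s7.png',np.hstack([cv2.resize(i,(400,400),interpolation=cv2.INTER_CUBIC) for i in (a,b)])[...,::-1])
for n in ['green','yellow','red']:
    for d in tip_of('wrist',f'btn_{n}_top')[:1]: print(n,d['p'],d['location'],at_z(w,d['location'],.094))
s=read_state();print(s['tool_pos'],s['wrist_force'],s['time'])
E
```

```text
[(np.float32(66.18047), np.float64(1.6999999999999993))]
green 0.85 [317.0, 208.4] [ 0.53869216 -0.15119993  0.094     ]
yellow 0.58 [375.5, 211.8] [ 0.55147658 -0.10852483  0.094     ]
red 0.68 [266.2, 201.2] [ 0.52441477 -0.18707025  0.094     ]
[ 0.53983971 -0.14800031  0.15433114] [0.82187888 0.21487039 0.58539284] 10.95
```

View pics/s7.png

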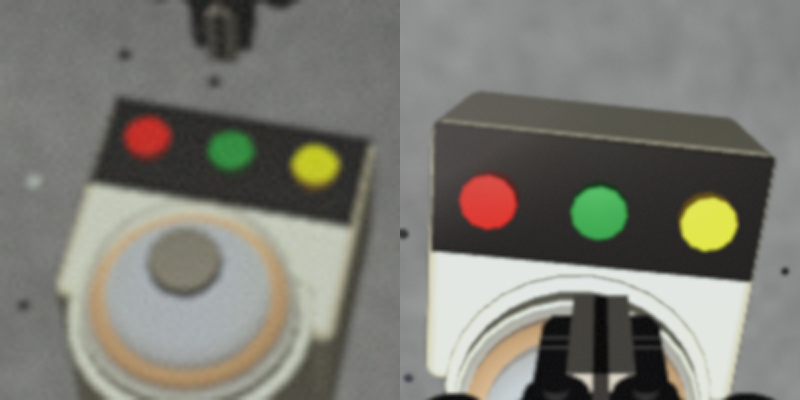

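The lid's rim now shows orange and it has dropped, so it is seated. Green (599,212, right view) lines up with the finger column at 601, so I'll descend.

apply_moves --fingers '[0, 0, 0, 0, 0, 0, 0]' --travel '[[0, 0, 0.4], [0, 0, 0.5], [0, 0, 0.4], [0, 0, 0.2], [0, 0, 0.04], [0, 0, 0], [0, 0, 0]]' --rotation '[[0, 0, 0], [0, 0, 0], [0, 0, 0], [0, 0, 0], [0, 0, 0], [0, 0, 0], [0, 0, 0]]'

```text
time: 11.65
tool_pos: [0.5402, -0.148, 0.0786]
tcp_rot: [0.36, 3.119, -0.001]
wrist_force: [0.1, 0.0, 0.6]
width: 0.0
grip_force: 0.0
```

apply_moves --fingers '[0, 0, 0, 0, 0, 0, 0]' --travel '[[0, 0, 0.02], [0, 0, 0.02], [0, 0, 0.02], [0, 0, 0.02], [0, 0, 0.02], [0, 0, 0.02], [0, 0, 0.02]]' --rotation '[[0, 0, 0], [0, 0, 0], [0, 0, 0], [0, 0, 0], [0, 0, 0], [0, 0, 0], [0, 0, 0]]'

```text
time: 12.35
tool_pos: [0.539, -0.1477, 0.0703]
tcp_rot: [-0.36, -3.121, 0.0]
wrist_force: [-0.1, 0.8, 1.1]
width: 0.001
grip_force: 0.6
```

Contact at z ≈ 0.0703, as predicted. Now I press to the end.

apply_moves --fingers '[0, 0, 0]' --travel '[[0, 0, 0.02], [0, 0, 0.02], [0, 0, 0.02]]' --rotation '[[0, 0, 0], [0, 0, 0], [0, 0, 0]]'

```text
time: 12.65
tool_pos: [0.539, -0.1477, 0.0676]
tcp_rot: [-0.36, -3.121, -0.0]
wrist_force: [-0.8, 0.6, 4.0]
width: -0.003
grip_force: 1.7
```

apply_moves --fingers '[0, 0]' --travel '[[0, 0, 0.02], [0, 0, 0.02]]' --rotation '[[0, 0, 0], [0, 0, 0]]'

```text
time: 12.85
tool_pos: [0.539, -0.1477, 0.0656]
tcp_rot: [-0.36, -3.121, -0.0]
wrist_force: [-2.7, 0.5, 5.7]
width: -0.002
grip_force: 3.2
```

apply_moves --fingers '[0, 0]' --travel '[[0, 0, 0.02], [0, 0, 0]]' --rotation '[[0, 0, 0], [0, 0, 0]]'

```text
time: 13.05
tool_pos: [0.5391, -0.1477, 0.0655]
tcp_rot: [-0.36, -3.121, 0.0]
wrist_force: [-4.9, 0.1, 10.8]
width: -0.001
grip_force: 5.1
```

The button is bottomed: 10.8 N with no further travel. Releasing and drawing away.

apply_moves --fingers '[0, 0, 0, 0, 0, 0, 0, 0, 0]' --travel '[[0, 0, -0.1], [0, 0, -0.3], [0, 0, -0.6], [0, 0, -0.6], [0, 0, -0.6], [0.4, 0, -0.4], [0.6, 0, 0], [0.4, 0, 0], [0, 0, 0]]' --rotation '[[0, 0, 0], [0, 0, 0], [0, 0, 0], [0, 0, 0], [0, 0, 0], [0, 0, 0], [0, 0, 0], [0, 0, 0], [0, 0, 0]]'

```text
time: 13.95
tool_pos: [0.4692, -0.1313, 0.195]
tcp_rot: [0.36, 3.121, -0.0]
wrist_force: [0.3, 0.0, 0.4]
width: 0.002
grip_force: 0.0
```

```bash
python3 - <<'E'
from h import *
print(lidshift())
c=shot('scene');cv2.imwrite('pics/s8.png',cv2.resize(c['image'],None,fx=1.25,fy=1.25)[...,::-1])
s=read_state();print(s['tool_pos'],s['wrist_force'],s['time'])
E
```

```text
[(np.float32(66.6884), np.float64(1.6999999999999993))]
[ 0.47176848 -0.13198441  0.19490784] [0.09411911 0.0509876  0.01884521] 14.1
```

View pics/s8.png

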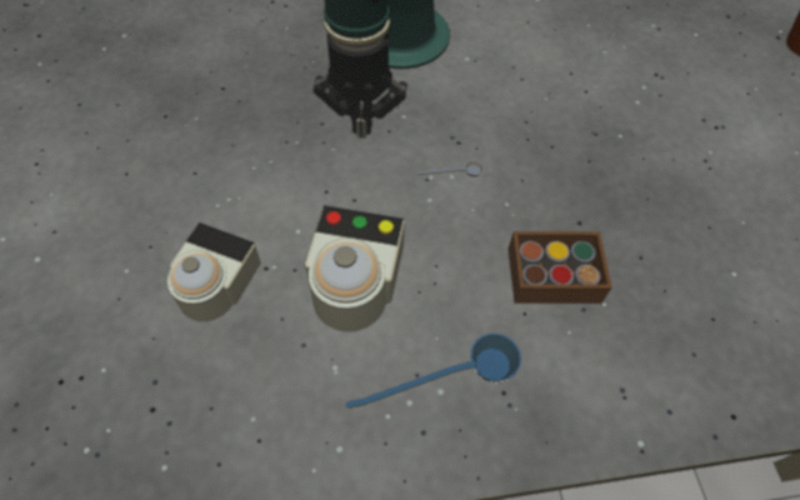

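The lid is still down at (347,268), the green button is back up at (360,222), the other items haven't moved, and the arm is clear. Handing in.

```bash
python3 -c "
from workcell import *
print(finish_job())"
```

```text
the job is handed in; nothing more can be done
None
```

I pushed the lid down to its hard stop, then pressed the green button fully (10.8 N at the stop) and let it spring back; the arm is clear, nothing else moved, and the job was handed in at about 14 s.

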